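# Fit the cross-arm into the scale stand

## Robot

A 6-joint arm with a two-finger parallel gripper is mounted at the origin on a cart in front of the work surface, level with it; the furniture and walls round the work are solid. World frame = base frame: x ahead of the robot, y to its left, z up, the work surface at z = 0. Lengths are in mm, angles in rad, forces in N, time in s.
With the tool pointing down it reaches from about 400 to 825 mm from the base axis. Payload 7 kg.
Tool frame: the origin (TCP) lies at the very end of the fingers, on their centre line; the grasp point (between the pads) lies 19 mm behind it; z points along the fingers, y is the line along which they close (so a half turn about z gives the same grasp; the last joint's range is limited). The gripper opens to 88 mm and grips with 3 to 60 N. Pads are 19 mm wide; open, the fingers measure 130 mm over their backs; the gripper's body (78 mm by 193 mm) begins 47 mm behind the grasp point.
Start: joints at [1.415, 0.359, 0.012, 0, -1.224, -0.288], TCP at [289.833, 609.584, 226.561] pointing down, gripper open.
Joint ranges: [-3.07, 3.07], [-1.43, 2.12], [-1.02, 1.25], [-3.03, 1.67], [-3.05, -0], [-3.03, 3.03]. Speed limits (rad/s): [2.39, 2.39, 3.01, 3.14, 3.14, 3.14].

## Interface

Orientations are given as a unit quaternion [x, y, z, w].
In Python, from plant import bot gives the robot as it stands. Calls block until the motion is done:
- bot.move_ptp(position, orientation): joint-space move of the TCP to a pose.
- bot.line_to(position, velocity=150, ori=None): straight line of the TCP; ori=None keeps the orientation; velocity is the mean speed in mm/s.
- bot.move_joints(angles): joint-space move.
- bot.move_gripper(opening, force=None): finger opening in mm; force is the grip in N (None keeps the last); returns when the fingers have stopped.
- bot.pause(seconds).
- bot.solve_ik(position, orientation): joint angles nearest the present ones, or None.
- bot.read_state(): the state.
- bot.camera(name): name is "side" or "top" or "wrist"; returns the picture (400x640x3 uint8, red, green, blue); there is no depth.
- bot.get_calibration(name): a dict with "fx", "fy", "cx", "cy" (pixels), "distortion" ([k1, k2, p1, p2, k3] as OpenCV has them; the pictures are not rectified), "view" (4x4, takes a point from world to camera coordinates); the wrist camera has in their place "T_tool_cam" (4x4, takes a point from camera to tool coordinates, whose origin is the TCP and whose axes are the flange's). Camera axes: x right, y up, looking along -z (the intrinsics and any distortion apply to the point x, -y, -z); pixel columns grow to the right and rows downward; lengths in mm; the calibration is good to about 2 mm. A picture is of the moment at which its call begins: read the wrist's pose just before it. get_calibration takes no time and is no camera call.
A pose or a line that the arm cannot do raises bot.Unreachable and nothing moves.
- bot.close_job(): hands the job in; it is judged then, once.
The state is a dict: "t": time; "joint_pos": joint angles; "qvel": joint speeds; "tau": joint torques, N m; "tcp_pos": TCP position; "eef_rot": TCP orientation; "contact_force": force on the tool from outside, world axes, zero at the start; "moment": the same for the moment, N m; "width": finger opening in mm; "finger_force": force on a finger pad.
Only numpy, scipy, OpenCV 4.12 (cv2) and the standard library are available. Lean on these libraries where they do the work, as an engineer would, in place of code of your own. Each camera call takes 0.05 s, during which the arm holds its last target. There are 200 camera calls.

## Task

Set up the stand for the hand scale: take the steel cross-arm from its wooden rest and push its shank through the eyelet in the head of the stand until its collar sits against the head, then let go of it. The head has been set to some unknown height, so feel or look for where the eyelet is. Leave the mug, the jar and the tin as they are.

Things in the scene. Friction and masses are not known exactly. Their poses are not given: they have to be found in the camera images.
- scale_stand: Fixed foot of the scale stand: dark steel plate 100 (x) x 90 (y) x 12 mm with an upright 28 mm sleeve. Origin on the counter under the sleeve's axis, z up. A post rises from the sleeve and carries the head, an immovable steel block 44 mm wide (x), 30 mm deep (y from -15 to +15 mm), 52 mm tall, centred on the sleeve's axis and square to the stand's axes.
- sleeve_top (a point): Top of the stand's sleeve, on its axis, 75 mm up; axes as the stand. Above it in the head is the eyelet: a level through hole of 14.5 mm along y at x = 0, mouths chamfered 2 mm, centre exactly 30 mm below the head's flat top. The head's height is NOT reported: eyelet centre 115 to 140 mm over the counter; find it by touching the head's top or by looking. Enter from either side.
- rod_rest: Fixed dark wooden rest: sole 56 x 104 mm, two cheeks 44 mm wide (x), 8 mm thick, 55 mm high, at y = -90 and -6 mm, each with an open-topped notch 14 mm wide, 10 mm deep in which the cross-arm's shank lies. Origin on the counter below the collar's shank-side face; y axis along the cross-arm, handle towards +y.
- rod_grip (a point): Centre of the cross-arm's handle, on its axis, 30 mm from the collar's shank-side face, 147 mm from the tip. Handle 14 mm thick, 45 mm long, overhangs the rest. The cross-arm is a straight steel rod, 170 mm long, 0.12 to 0.24 kg, lying level with its axis 51 mm above the counter. Its y axis runs along the rod from tip to handle; it may roll about y.
- rod_collar (a point): Point on the cross-arm's axis at the collar's shank-side face, which comes to sit against the head. Collar 26 mm thick, 8 mm long. Axes as rod_grip.
- rod_tip (a point): Point on the cross-arm's axis at the tip of its shank. Shank 117 mm long, 12 mm thick, its last 9 mm tapered to 6 mm. Axes as rod_grip.
- tea_mug: Striped tea mug, 90 mm high, 86 mm across plus its handle; a bystander. Origin under its centre.
- herb_jar: Glass jar of nuts with a black lid, 66 mm across, 100 mm high; a bystander. Origin under its centre.
- balm_tin: Round pot with a red lid, 58 mm across, 50 mm high; a bystander. Origin under its centre.
Things that resemble listed ones, but are neither listed nor needed, are in the scene too. What is shaped like the part that bears rod_grip but red is not meant.

How it is judged (in metres and radians):
At the end, for the whole second after the job is handed in: The cross-arm rests in the eyelet, shank right through the head, axis within 0.14 rad of the eyelet's, collar face 11 to 21 mm from the stand's centre plane (within 6 mm of the head's face), within 6 mm of that line sideways, 109 to 146 mm above the counter (((y of rod_collar in the frame of scale_stand between 0.011 and 0.021 m and y of rod_tip in the frame of scale_stand below -0.085 m) or (y of rod_collar in the frame of scale_stand between -0.021 and -0.011 m and y of rod_tip in the frame of scale_stand above 0.085 m)) and x of rod_collar in the frame of scale_stand between -0.006 and 0.006 m and z of rod_collar in the frame of scale_stand between 0.109 and 0.146 m and angle between the y axis of rod_collar and the y axis of scale_stand, either way round below 0.14 rad and linear speed of cross_arm below 0.02 m/s); the robot touches nothing.
It fails at once if the mug was pushed or knocked out of its place (by more than 30 mm) (distance of tea_mug from where it was at the start of the episode above 0.03 m).
It fails at once if the jar was pushed or knocked out of its place (by more than 30 mm) (distance of herb_jar from where it was at the start of the episode above 0.03 m).
It fails at once if the tin was pushed or knocked out of its place (by more than 30 mm) (distance of balm_tin from where it was at the start of the episode above 0.03 m).
It also fails if it takes over 58 s, if anything falls off the work surface, if the arm or the gripper's body presses on something with over 40 N, if the wrist force passes 120 N, or if a joint passes its speed limit or range.

## Working session

There is one attempt and no reset: what is moved stays moved. The work goes in short steps, each a Python script; the robot and the scene stay as the last script left them, time stands still between calls to the robot, and variables do not carry over. Pictures are saved under pics/ and viewed, at most 10 in all, crops included, and the job is handed in when it is done.

```bash
mkdir -p pics; ls
python3 - <<'E'
from plant import bot
import cv2,json
for n in("top","side"):
    im=bot.camera(n); cv2.imwrite(f"pics/{n}0.png",im[:,:,::-1])
    c=bot.get_calibration(n); print(n,{k:(v.tolist() if hasattr(v,'tolist') else v) for k,v in c.items()})
s=bot.read_state();print(s)
print(bot.get_calibration("wrist"))
E
```

```text
pics
top {'fx': 380.04322834367537, 'fy': 380.04322834367537, 'cx': 321.8996505239857, 'cy': 205.7103043768983, 'distortion': [-0.004287140643916359, 0.0, 0.0, 0.0, 0.0], 'view': [[0.02591820292150422, -0.9990578674235969, -0.03480839404991688, 189.2309585734187], [0.9978350689396261, 0.02374973756288036, 0.061328012848502665, -562.2286510317168], [-0.06044354350608117, -0.0363225481582566, 0.9975105265327877, -914.9455629974677], [0.0, 0.0, 0.0, 1.0]]}
side {'fx': 367.1234355188761, 'fy': 367.1234355188761, 'cx': 318.46192859809486, 'cy': 200.45598889568748, 'distortion': [-0.02230811019015512, 0.0, 0.0, 0.0, 0.0], 'view': [[0.980328223080062, -0.1972680441564851, -0.006472541028317513, -495.4664162492577], [0.10856423308475636, 0.5115455007446098, 0.8523702293972174, -232.1502761581498], [-0.1648344088089829, -0.8363052788441678, 0.5228987456955425, -649.4409174704742], [0.0, 0.0, 0.0, 1.0]]}
{'t': 0.1, 'joint_pos': array([ 1.41507729e+00,  3.59305836e-01,  1.11557718e-02, -3.18163386e-04,
       -1.22411187e+00, -2.88091442e-01]), 'qvel': array([ 6.03436765e-04, -2.34432815e-03,  
[... 367 characters left out ...]
 array([ 0.26547741, -0.0527598 ,  0.08147641]), 'moment': array([0.01446341, 0.02773138, 0.0149619 ]), 'finger_force': 0.0, 'width': 87.46581884311769}
{'fx': 300.83116847669754, 'fy': 300.83116847669754, 'cx': 320.9900496623762, 'cy': 201.09459622405794, 'distortion': array([-0.02099183,  0.        ,  0.        ,  0.        ,  0.        ]), 'T_tool_cam': array([[ 9.48186594e-04,  9.53418445e-01,  3.01649414e-01,
         8.17950986e+01],
       [ 9.99999511e-01, -9.88917377e-04, -1.76829850e-05,
         5.50589774e-01],
       [ 2.81447064e-04,  3.01649284e-01, -9.53418917e-01,
        -1.56614217e+02],
       [ 0.00000000e+00,  0.00000000e+00,  0.00000000e+00,
         1.00000000e+00]])}
```

View pics/top0.png

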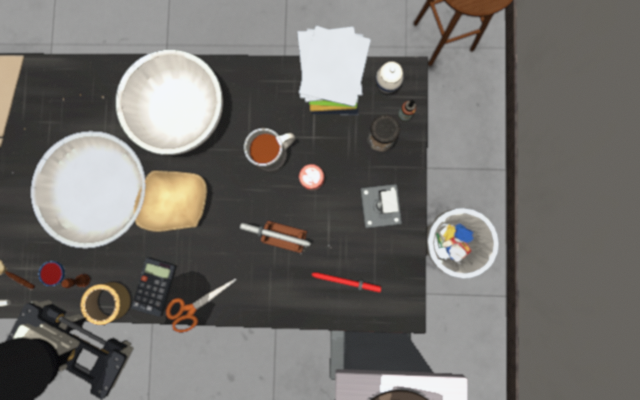

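View pics/side0.png

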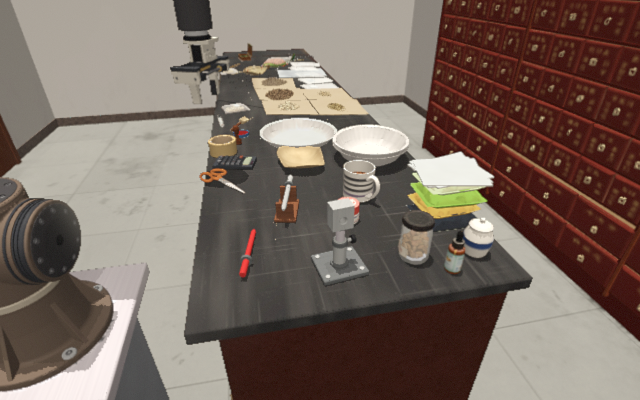

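Top view: the candidates for the cross-arm are the steel rod on the wooden rest (275,236) and the red lookalike rod (345,282), with the scissors (200,305) not rod-like. I choose the steel one on the rest. The stand is at (381,206), the mug at (265,148), the tin at (311,177) and the jar at (383,133). Next is a close crop to check the choice and get pixel positions.

Run:
```python
import cv2,numpy as np
t=cv2.imread("pics/top0.png");s=cv2.imread("pics/side0.png")
a=cv2.resize(t[175:260,230:410],None,fx=4.4,fy=4.4,interpolation=cv2.INTER_CUBIC)[:, :792]
b=cv2.resize(s[165:285,265:375],None,fx=4.5,fy=4.5,interpolation=cv2.INTER_CUBIC)
cv2.imwrite("pics/ctop.png",a)
cv2.imwrite("pics/cside.png",b)
```

```text
(no output)
```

View pics/ctop.png

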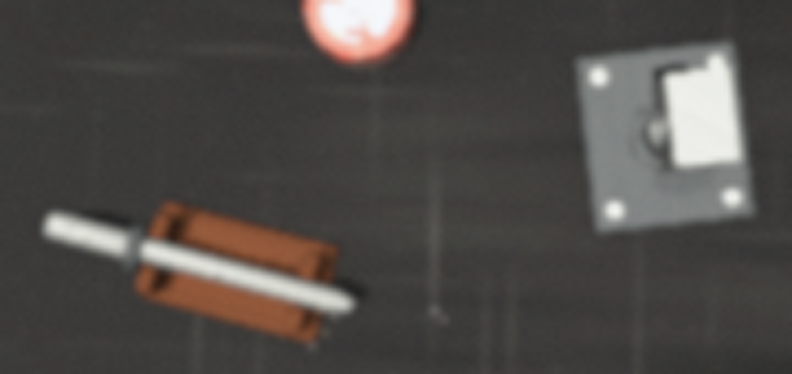

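View pics/cside.png

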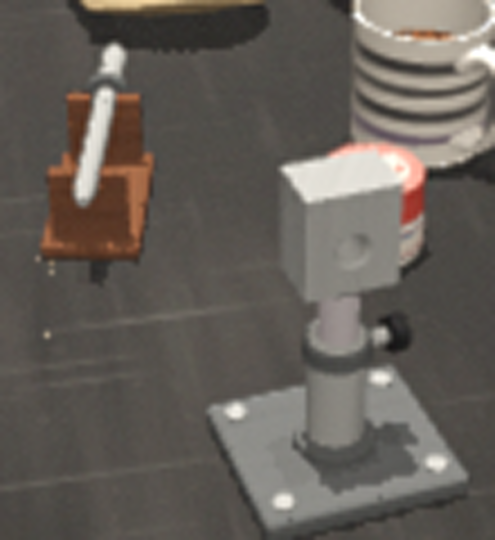

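The steel rod on the wooden rest is confirmed. In the top crop its handle end is at (45,224), the collar at (133,246) and the tip at (352,303). The stand plate corners are (577,58), (735,42), (753,215) and (598,232). In the side crop the eyelet is at (355,249) and the head-top corners are (282,168), (370,152), (400,185) and (307,203). I'll fit poses to these.

```bash
cat > h.py <<'E'
import numpy as np,cv2
from scipy.spatial.transform import Rotation as R
from scipy.optimize import least_squares
from plant import bot
def wview(s):
    T=np.eye(4);T[:3,:3]=R.from_quat(s["eef_rot"]).as_matrix();T[:3,3]=s["tcp_pos"]
    return np.linalg.inv(T@np.array(bot.get_calibration("wrist")["T_tool_cam"]))
def proj(P,n,V=None):
    c=bot.get_calibration(n);V=np.array(c["view"]) if V is None else V
    p=(np.atleast_2d(P)@V[:3,:3].T+V[:3,3])*[1,-1,-1]
    K=np.array([[c["fx"],0,c["cx"]],[0,c["fy"],c["cy"]],[0,0,1]])
    return cv2.projectPoints(p,np.zeros(3),np.zeros(3),K,np.array(c["distortion"]))[0][:,0]
def frame(q,P):
    P=np.atleast_2d(P).astype(float);c,s=np.cos(q[2]),np.sin(q[2])
    return np.c_[q[0]+c*P[:,0]-s*P[:,1],q[1]+s*P[:,0]+c*P[:,1],P[:,2]]
def down(yaw): # tool down, finger-closing line (tool y) at world angle yaw+-90 -> tool x at angle yaw
    return (R.from_euler('z',yaw)*R.from_euler('x',np.pi)).as_quat()
E
cat > fit.py <<'E'
from h import *
T=lambda L:(np.array(L)+.5)/4.4-.5+[230,175]
S=lambda L:(np.array(L)+.5)/4.5-.5+[265,165]
pl=np.array([[50,45,12],[50,-45,12],[-50,-45,12],[-50,45,12]])
def ht(e):return np.array([[22,15,e+30],[22,-15,e+30],[-22,-15,e+30],[-22,15,e+30]])
def fs(q):
    e=q[3]
    h=ht(e)
    return np.r_[(proj(frame(q,pl),"top")-T([(577,58),(735,42),(753,215),(598,232)])).ravel(),
     (proj(frame(q,h[[2,3]]),"top")-T([(744,162),(673,167)])).ravel(),
     (proj(frame(q,pl[[3,0,1,2]]),"side")-S([(210,410),(382,362),(467,478),(272,532)])).ravel(),
     (proj(frame(q,h[[3,0,1,2]]),"side")-S([(282,168),(370,152),(400,185),(307,203)])).ravel(),
     (proj(frame(q,[[0,-15,e]]),"side")-S([(355,249)])).ravel()]
r=least_squares(fs,[600,0,0,127],loss='soft_l1',x_scale=[10,10,.1,10]);print(r.x.round(3));print(fs(r.x).reshape(-1,2).round(1).tolist())
rp=np.array([[0,53,51],[0,0,51],[0,-117,51]])
def fr(q):
    return np.r_[(proj(frame(q,rp),"top")-T([(45,224),(133+5,246+1),(354,303)])).ravel(),
    (proj(frame(q,rp[[0,2]]),"side")-S([(115,46),(82,199)])).ravel()]
r=least_squares(fr,[550,200,0],x_scale=[10,10,.1]);print(r.x.round(3));print(fr(r.x).reshape(-1,2).round(1).tolist())
for p in [(311,177),(265,148),(383,133)]:
    g=least_squares(lambda q:(proj([[q[0],q[1],50]],"top")[0]-p),[600,100]).x;print(p,g.round())
E
python3 fit.py
```

```text
[5.61044e+02 5.69320e+01 1.45000e-01 1.29377e+02]
[[-0.2, 0.3], [0.0, -0.5], [1.3, 0.3], [0.1, 0.8], [-0.4, -0.3], [1.3, 0.3], [-1.5, -1.1], [2.0, -0.3], [0.9, -0.6], [-0.9, -0.8], [-0.3, 0.0], [1.0, -0.5], [0.6, -0.2], [-0.2, 0.1], [-0.5, 0.8]]
[ 4.91574e+02  3.44738e+02 -2.29000e-01]
[[0.3, -0.1], [0.5, 0.3], [-1.3, 0.1], [-0.1, 1.3], [0.5, -0.1]]
(311, 177) [624. 230.]
(265, 148) [692. 343.]
(383, 133) [734.  60.]
```

Run:
```python
from h import *
rod=np.array([491.6,344.7,-.229]);st=np.array([561,56.9,.145])
for nm,q,P in(("rod",rod,[0,-10,190]),("stand",st,[0,0,240])):
    bot.move_ptp(frame(q,P)[0],down(q[2]-np.pi/2)); bot.pause(.3)
    s=bot.read_state();im=bot.camera("wrist");np.save(f"V{nm}.npy",wview(s))
    cv2.imwrite(f"pics/w{nm}.png",im[:,:,::-1]);print(s["t"],s["tcp_pos"],s["joint_pos"].round(2),s["contact_force"].round(2))
a,b=[cv2.imread(f"pics/w{n}.png") for n in("rod","stand")]
print(a.shape)
```

```text
1.6917 [489.03065133 335.65177255 189.95145559] [ 0.93  0.25 -0.23 -0.   -1.09 -1.16] [ 0.49  0.25 -0.42]
3.1667 [560.93073181  57.67695727 239.78169089] [ 0.45  0.17 -0.22 -0.   -1.19 -0.3 ] [-0.32  0.09  0.02]
(400, 640, 3)
```

View pics/wrod.png

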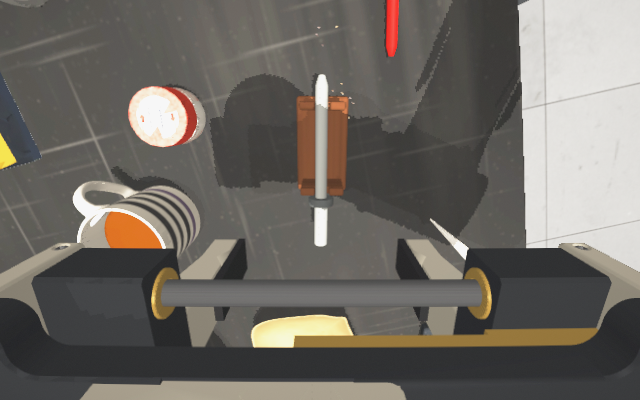

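View pics/wstand.png

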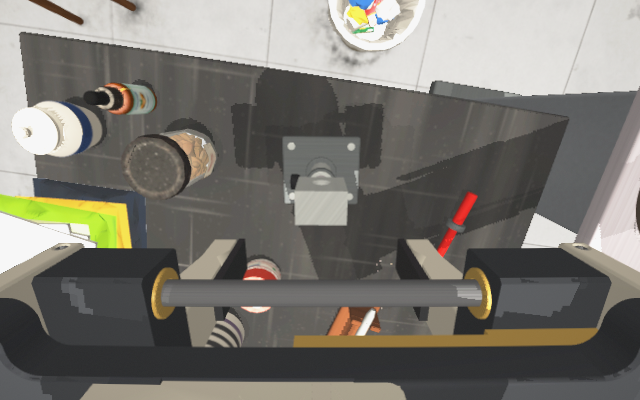

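The rod picture shows the steel rod centred, with tip (321,75), collar about (320,202) and handle end (320,246). The stand picture shows the plate's far edge from (283,137) to (359,137) and the head around (320,205). I'll enlarge the head for its corners.

Run:
```python
import cv2,numpy as np
b=cv2.imread("pics/wstand.png")[125:235,270:370];a=cv2.imread("pics/wrod.png")[65:255,290:350]
f=lambda i,k:cv2.resize(i,None,fx=k,fy=k,interpolation=cv2.INTER_CUBIC)
b=f(b,5);a=f(a,3)
o=np.zeros((570,800,3),np.uint8);o[:550,:500]=b;o[:570,520:700]=a;cv2.imwrite("pics/cw.png",o)
```

```text
(no output)
```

View pics/cw.png

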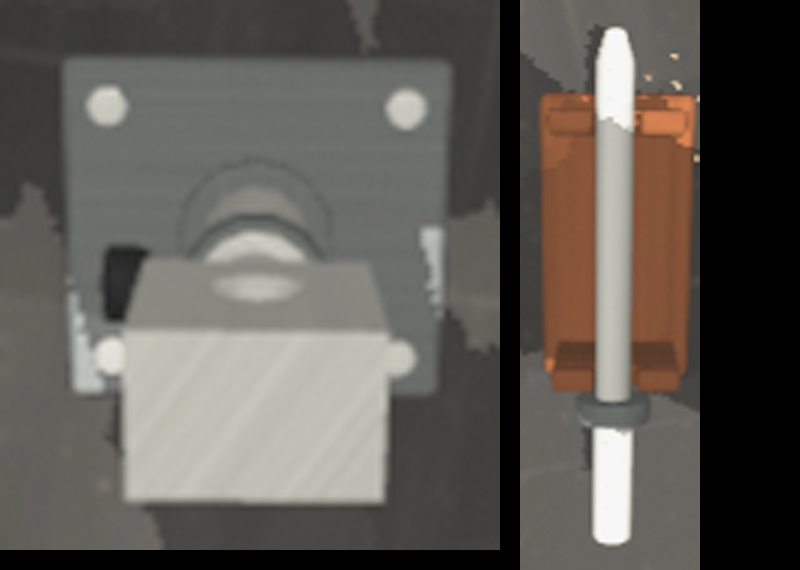

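Crop: head-top corners are (124,330), (388,330), (385,502) and (124,502). Plate corners are (63,59), (452,62), (73,392) and (437,394). On the rod, the tip is at (617,28) and the handle end at (612,545). I'll refit with these.

```bash
cat > fit2.py <<'E'
from h import *
exec(open("fit.py").read().split("r=least")[0].replace("from h import *",""))
Vs,Vr=np.load("Vstand.npy"),np.load("Vrod.npy")
W=lambda L:(np.array(L)+.5)/5-.5+[270,125]
G=lambda L:(np.array(L)+.5)/3-.5+[290-0,65]
def gw(q):
    h=ht(q[3]);return np.r_[(proj(frame(q,pl[[1,2,0,3]]),"wrist",Vs)-W([(63,59),(452,62),(73,392),(437,394)])).ravel(),
    (proj(frame(q,h[[1,2,3,0]]),"wrist",Vs)-W([(124,330),(388,330),(385,502),(124,502)])).ravel()]
for f in(gw,lambda q:np.r_[gw(q),.5*fs(q)]):
    r=least_squares(f,[561,57,.145,129],loss='soft_l1',x_scale=[10,10,.1,10]);print(r.x.round(3),r.cost);print(gw(r.x).reshape(-1,2).round(1).tolist())
rp=np.array([[0,53,51],[0,-117,51],[0,0,51]])
def gr(q):return (proj(frame(q,rp),"wrist",Vr)-G([(92,547),(96,27),(94,399)])).ravel()
r=least_squares(gr,[491,344,-.229],x_scale=[10,10,.1]);print(r.x.round(3),gr(r.x).round(1))
E
python3 fit2.py
```

```text
[5.60798e+02 5.63680e+01 1.42000e-01 1.29547e+02] 2.747887705363431
[[-1.1, -0.5], [0.7, -0.7], [-0.8, 1.0], [0.7, 1.0], [-0.6, -0.0], [0.5, 0.2], [-0.1, -0.0], [0.2, -0.3]]
[5.60813e+02 5.64210e+01 1.42000e-01 1.29494e+02] 4.865417997820439
[[-1.1, -0.4], [0.7, -0.6], [-0.8, 1.1], [0.8, 1.0], [-0.6, 0.0], [0.4, 0.3], [-0.1, -0.0], [0.2, -0.2]]
[ 4.90465e+02  3.43023e+02 -2.34000e-01] [ 0.1 -2.3  0.   1.5 -0.2  0.1]
```

Run:
```python
from h import *
st=np.array([560.8,56.4,.142])
bot.move_gripper(0,20)
bot.line_to(frame(st,[0,0,172])[0],velocity=150,ori=down(st[2]-np.pi/2));bot.pause(.2)
s=bot.read_state();f0=s["contact_force"][2];print(s["t"],s["tcp_pos"],f0)
for z in np.arange(170,147,-1.):
    bot.line_to(frame(st,[0,0,z])[0],velocity=12);s=bot.read_state()
    df=s["contact_force"][2]-f0;print(z,s["tcp_pos"][2].round(2),df.round(1))
    if df>5:break
bot.pause(.1);s=bot.read_state();print(s["tcp_pos"],s["contact_force"].round(1),s["t"])
bot.line_to(frame(st,[0,0,200])[0],velocity=150);print(bot.read_state()["t"])
```

```text
5.4417 [561.47512683  56.6661415  173.18391874] 0.002221165137566242
170.0 170.04 0.1
169.0 168.91 -0.1
168.0 167.91 0.2
167.0 166.91 0.2
166.0 165.94 -0.3
165.0 164.92 -0.2
164.0 163.89 0.3
163.0 162.93 -0.1
162.0 161.91 0.0
161.0 160.92 -0.9
160.0 160.16 1.4
159.0 160.08 8.9
[560.95917395  56.41760213 160.09606614] [-3.7 -0.2  9.3] 8.6083
9.0333
```

Run:
```python
from h import *
rod=np.array([490.8,343.5,-.233]);o=down(rod[2]-np.pi/2)
bot.move_gripper(70)
bot.move_ptp(frame(rod,[0,22,120])[0],o)
bot.line_to(frame(rod,[0,22,32])[0],velocity=100);bot.pause(.15)
s=bot.read_state();print(s["t"],s["tcp_pos"],frame(rod,[0,22,32])[0],s["contact_force"].round(1))
bot.move_gripper(5,60);s=bot.read_state();print(s["width"],s["finger_force"],s["tcp_pos"],s["contact_force"].round(1),s["moment"].round(2))
bot.line_to(frame(rod,[0,22,111])[0],velocity=80);bot.pause(.3)
s=bot.read_state();print(s["t"],s["width"],s["contact_force"].round(1),s["moment"].round(2))
np.save("Vg.npy",wview(s));cv2.imwrite("pics/g.png",bot.camera("wrist")[:,:,::-1]);cv2.imwrite("pics/gs.png",bot.camera("side")[:,:,::-1])
a=cv2.resize(cv2.imread("pics/g.png")[40:280,230:410],None,fx=2.2,fy=2.2,interpolation=2)
b=cv2.resize(cv2.imread("pics/gs.png")[60:240,220:340],None,fx=3.2,fy=3.2,interpolation=2)
c=np.zeros((590,800,3),np.uint8);c[:a.shape[0],:a.shape[1]]=a;c[:b.shape[0],405:405+b.shape[1]]=b;cv2.imwrite("pics/cg.png",c)
```

```text
12.675 [496.17315176 365.30551978  32.76726076] [495.87974483 364.9055178   32.        ] [-0.6 -0.1  0.5]
12.564024144247444 59.998385310173035 [495.89728323 364.90620545  32.00253425] [0.2 0.3 1.4] [ 0.05 -0.12 -0.  ]
15.075 12.07005880096349 [ 0.3  0.1 -1.4] [ 0.14 -0.07  0.01]
```

View pics/cg.png

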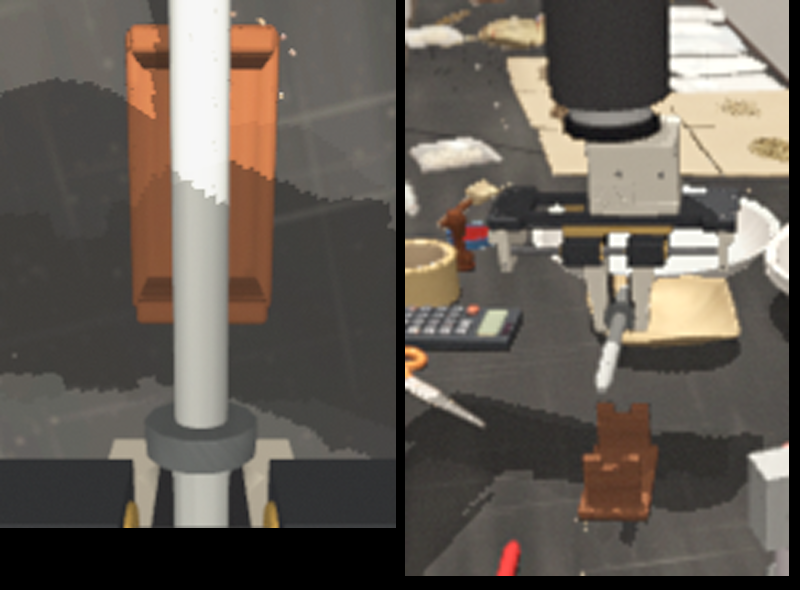

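The rod is clear of its rest: the collar is at (201,430) in the wrist crop and the tip is at (602,388) in the side crop. The shank is centred, and next I check its pitch numerically.

Run:
```python
from h import *
s=bot.read_state();print(s["tcp_pos"])
V=np.load("Vg.npy")
rod=np.array([490.8,343.5,-.233])
L=np.array([[0,0,130.],[0,-117,130]])
print("side pred collar,tip",proj(frame(rod,L),"side").round(1).tolist(),"seen tip",281.6,181.2)
yy=np.array([0,-40,-80,-100,-117])
for p in(-.1,-.05,0,.05,.1): # + = tip down
    P=lambda dx:frame(rod,np.c_[np.full(5,dx),22+(yy-22)*np.cos(p),130+(yy-22)*np.sin(p)])
    a,b=proj(P(6),"wrist",V),proj(P(-6),"wrist",V)
    t=proj(P(0),"side")[-1]
    print(p,[(round(float(m[1])),round(abs(float(w)),1)) for m,w in zip((a+b)/2,(a-b)[:,0])],t.round(1))
im=cv2.imread("pics/g.png");g=im.min(2).astype(int)
for r in(0,10,20,40,60,80,120,160,200,225):
    row=g[r,270:370];m=np.where(row>125)[0];print(r,im[r,320],(m.min()+270,m.max()+270) if len(m) else None)
```

```text
[495.85053093 364.87041156 110.83677756]
side pred collar,tip [[286.4, 158.9], [280.9, 180.4]] seen tip 281.6 181.2
-0.1 [(236, 24.5), (156, 27.5), (55, 31.1), (-6, 33.2), (-64, 35.2)] [280.6 174.9]
-0.05 [(235, 24.4), (155, 26.9), (56, 29.9), (-1, 31.6), (-55, 33.1)] [280.7 177.7]
0 [(234, 24.2), (153, 26.3), (58, 28.7), (3, 30.0), (-47, 31.2)] [280.9 180.4]
0.05 [(233, 24.0), (152, 25.7), (60, 27.6), (8, 28.6), (-38, 29.5)] [281.1 183. ]
0.1 [(232, 23.8), (152, 25.2), (62, 26.6), (14, 27.4), (-29, 28.0)] [281.3 185.5]
0 [246 247 247] (np.int64(306), np.int64(334))
10 [246 247 247] (np.int64(306), np.int64(334))
20 [246 247 247] (np.int64(307), np.int64(334))
40 [246 247 247] (np.int64(307), np.int64(334))
60 [247 247 247] (np.int64(307), np.int64(334))
80 [247 247 247] (np.int64(307), np.int64(334))
120 [245 247 247] (np.int64(308), np.int64(333))
160 [182 192 193] (np.int64(309), np.int64(332))
200 [181 191 192] (np.int64(310), np.int64(331))
225 [181 191 192] (np.int64(310), np.int64(331))
```

```bash
cat > ins.py <<'E'
from h import *
st=np.array([560.8,56.4,.142])
u=R.from_euler('z',st[2])
def ori(a):return (u*R.from_euler('x',a)*u.inv()*R.from_quat(down(st[2]-np.pi/2))).as_quat()
def tostand(p):return (u.inv().apply(np.asarray(p)-[st[0],st[1],0]))
def insert(y0,y1,off,f0,a,step=3.,lim=18,vel=40):
    off=np.array(off,float)
    for y in np.arange(y0,y1-.01,-step):
        bot.line_to(frame(st,[off[0],y,off[1]])[0],velocity=vel,ori=ori(a))
        s=bot.read_state();f=u.inv().apply(s["contact_force"]-f0);m=u.inv().apply(s["moment"])
        print(round(y,1),tostand(s["tcp_pos"]).round(1),"f",f.round(1),"m",m.round(2),"off",off.round(2),round(s["t"],1))
        if f[1]>lim: print("axial stop");break
        off+=np.clip(.05*f[[0,2]],-.5,.5)*(np.abs(f[[0,2]])>1.5)
    return y,off
E
python3 - <<'E'
from ins import *
bot.move_ptp(frame(st,[0,179,111.1])[0],ori(-.02));bot.pause(.4)
s=bot.read_state();f0=s["contact_force"];np.save("f0.npy",f0);print(tostand(s["tcp_pos"]),f0.round(1),s["moment"].round(2),s["t"],s["width"])
cv2.imwrite("pics/pre.png",bot.camera("side")[:,:,::-1])
im=cv2.imread("pics/pre.png")
# predicted tip / eyelet entry for cross-check
print(proj(frame(st,[[0,40,130.1],[0,15,130.1],[0,15,160],[22,15,160],[-22,15,160]]),"side").round(1).tolist())
cv2.imwrite("pics/cpre.png",cv2.resize(im[120:270,260:390],None,fx=4,fy=4,interpolation=2))
E
```

```text
[-1.00838439e-01  1.79593199e+02  1.11015877e+02] [ 0.1  0.6 -1.4] [ 0.18 -0.03  0.04] 16.1833 12.710091665371802
[[332.6, 206.2], [337.2, 212.6], [337.5, 199.8], [347.8, 197.8], [326.9, 201.8]]
```

View pics/cpre.png

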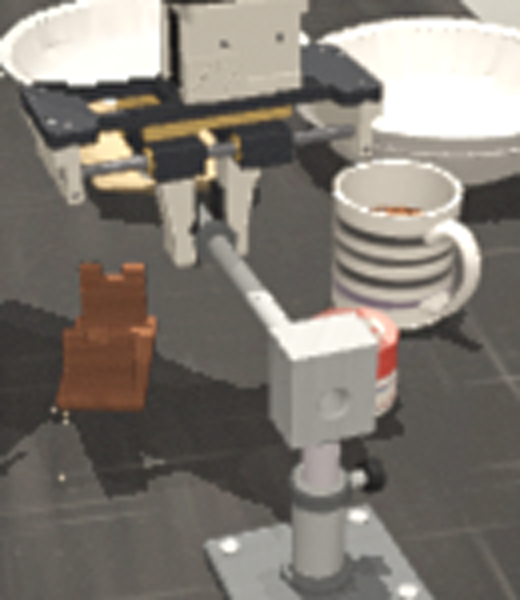

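The rod (212,232)→(285,325) points at the head, in line with the eyelet at (337,400), and the tin and mug are clear. I insert with force monitoring.

Run:
```python
from ins import *
f0=np.load("f0.npy")
y,off=insert(170,110,[0,111.1],f0,-.02,step=4,lim=8)
np.save("off.npy",np.r_[y,off])
```

```text
170.0 [  0.  169.6 111.2] f [-0.2  0.1  0.4] m [ 0.19 -0.07  0.01] off [  0.  111.1] 16.6
166.0 [ -0.  165.7 111.1] f [-0.4  0.1 -0.9] m [ 0.19 -0.    0.07] off [  0.  111.1] 16.9
162.0 [ -0.  161.8 111.1] f [ 0.2 -0.  -1.3] m [ 0.23 -0.11 -0.08] off [  0.  111.1] 17.1
158.0 [ -0.  157.8 111.1] f [-0.4 -0.1  0.2] m [ 0.18 -0.08  0.05] off [  0.  111.1] 17.4
154.0 [ -0.  153.8 111.1] f [ 0.7 -0.9 -0.1] m [ 0.2  -0.02  0.02] off [  0.  111.1] 17.6
150.0 [-1.000e-01  1.498e+02  1.111e+02] f [-0.2  0.3  0.3] m [ 0.22 -0.08  0.01] off [  0.  111.1] 17.9
146.0 [-1.000e-01  1.458e+02  1.111e+02] f [-0.6 -0.6 -0.7] m [ 0.22 -0.07  0.02] off [  0.  111.1] 18.1
142.0 [ -0.  141.8 111.1] f [ 0.7 -0.4 -0.2] m [ 0.24 -0.08  0.02] off [  0.  111.1] 18.4
138.0 [ -0.  137.8 111.1] f [0.4 0.3 0.5] m [ 0.15 -0.09 -0.05] off [  0.  111.1] 18.6
134.0 [ -0.  133.8 111.1] f [-1.  -1.3 -0.1] m [ 0.25 -0.02 -0.04] off [  0.  111.1] 18.9
130.0 [ -0.  129.8 111.1] f [ 0.5 -0.8 -0.4] m [ 0.14 -0.08 -0.02] off [  0.  111.1] 19.1
126.0 [-1.000e-01  1.257e+02  1.111e+02] f [-0.  -0.2 -0.7] m [ 0.12 -0.07  0.06] off [  0.  111.1] 19.4
122.0 [ -0.  121.8 111.1] f [ 0.6 -0.8 -0.9] m [ 0.14 -0.08 -0.  ] off [  0.  111.1] 19.6
118.0 [ -0.  117.8 111.1] f [ 0.9 -1.1 -1.2] m [ 0.19 -0.01  0.04] off [  0.  111.1] 19.9
114.0 [ -0.  113.8 111.1] f [ 0.6 -0.6 -1.2] m [ 0.23 -0.03  0.01] off [  0.  111.1] 20.1
110.0 [-1.000e-01  1.097e+02  1.111e+02] f [ 0.2  0.1 -0.8] m [ 0.19 -0.08  0.08] off [  0.  111.1] 20.4
```

The tip is through the eyelet without resistance. I continue until the collar touches.

Run:
```python
from ins import *
f0=np.load("f0.npy")
y,off=insert(106,44,[0,111.1],f0,-.02,step=5,lim=8)
y,off=insert(y-1,30,off,f0,-.02,step=1,lim=8,vel=20)
np.save("off.npy",np.r_[y,off])
```

```text
106.0 [ -0.  105.8 111.1] f [-0.6 -0.7 -0.9] m [ 0.17 -0.07  0.05] off [  0.  111.1] 20.6
101.0 [-1.000e-01  1.007e+02  1.111e+02] f [ 1.   0.1 -0.5] m [ 0.21 -0.08  0.  ] off [  0.  111.1] 20.9
96.0 [ -0.   95.8 111.1] f [-0.  -0.1 -0.3] m [ 0.23 -0.03  0.05] off [  0.  111.1] 21.2
91.0 [ -0.   90.8 111.1] f [-0.1 -0.5 -0.8] m [ 0.18 -0.04  0.01] off [  0.  111.1] 21.4
86.0 [ -0.   85.7 111.1] f [-0.3 -0.3 -0.5] m [ 0.22 -0.03  0.02] off [  0.  111.1] 21.7
81.0 [ -0.   80.7 111.1] f [-0.  -0.3 -1.1] m [0.22 0.   0.02] off [  0.  111.1] 22.0
76.0 [-1.000e-01  7.570e+01  1.111e+02] f [-0.1 -1.2  0.2] m [ 0.21 -0.05 -0.02] off [  0.  111.1] 22.3
71.0 [ -0.   70.7 111.1] f [ 0.4 -0.1 -0.2] m [ 0.2  -0.03  0.04] off [  0.  111.1] 22.5
66.0 [ -0.   65.8 111.1] f [-0.4 -0.1  0.3] m [ 0.24 -0.06  0.02] off [  0.  111.1] 22.8
61.0 [ -0.   60.8 111.1] f [-0.  -0.5 -0.9] m [ 0.23  0.01 -0.05] off [  0.  111.1] 23.1
56.0 [-1.000e-01  5.580e+01  1.111e+02] f [-0.2 -0.9 -0.8] m [ 0.17 -0.07  0.05] off [  0.  111.1] 23.4
51.0 [-1.000e-01  5.070e+01  1.111e+02] f [ 0.6 -0.9 -0.7] m [ 0.15 -0.1   0.
[... 410 characters left out ...]
[-0.7 -0.3 -0.2] m [ 0.17 -0.08 -0.01] off [  0.  111.1] 24.9
41.0 [ -0.   40.9 111.1] f [-1.7 -1.7 -0.8] m [ 0.21 -0.04  0.02] off [  0.  111.1] 25.2
40.0 [-1.000e-01  4.000e+01  1.111e+02] f [-0.1 -0.4 -0. ] m [ 0.2  -0.12 -0.02] off [-9.000e-02  1.111e+02] 25.4
39.0 [-1.000e-01  3.890e+01  1.111e+02] f [-0.5  0.   0.1] m [ 0.22 -0.09  0.01] off [-9.000e-02  1.111e+02] 25.7
38.0 [1.000e-01 3.830e+01 1.112e+02] f [-0.1  1.2 -0.5] m [ 0.93  0.09 -0.01] off [-9.000e-02  1.111e+02] 25.9
37.0 [1.000e-01 3.810e+01 1.113e+02] f [-2.3  6.3  0.9] m [ 2.77  0.52 -0.01] off [-9.000e-02  1.111e+02] 26.2
36.0 [  0.2  38.  111.3] f [-3.1 11.8  1.6] m [ 4.47  0.92 -0.11] off [ -0.2 111.1] 26.4
axial stop
```

Collar contact came at y=38.1, where 37 was expected. I relax the push, release, retreat upward and check.

Run:
```python
from ins import *
bot.line_to(frame(st,[0,38,110.6])[0],velocity=15);s=bot.read_state();print(tostand(s["tcp_pos"]).round(1),s["contact_force"].round(1),s["t"])
bot.move_gripper(50,10);bot.pause(.3);s=bot.read_state();print(s["width"],s["contact_force"].round(1))
bot.line_to(frame(st,[0,38,220])[0],velocity=80)
bot.line_to(frame(st,[0,150,260])[0],velocity=150,ori=ori(0));bot.pause(.3)
s=bot.read_state();np.save("Vf.npy",wview(s));print(s["t"],s["contact_force"].round(1))
w=bot.camera("wrist")[:,:,::-1];d=bot.camera("side")[:,:,::-1]
cv2.imwrite("pics/fw.png",w);cv2.imwrite("pics/fs.png",d)
print("side pred",proj(frame(st,[[0,15,130],[0,-102,130],[0,68,130]]),"side").round().tolist(),"wrist",proj(frame(st,[[0,15,130],[0,-102,130],[0,68,130]]),"wrist",np.load("Vf.npy")).round().tolist())
a=cv2.resize(np.ascontiguousarray(d[140:290,270:390]),None,fx=3.3,fy=3.3,interpolation=2)
b=cv2.resize(np.ascontiguousarray(w[0:300,240:440]),None,fx=1.95,fy=1.95,interpolation=2)
c=np.zeros((590,800,3),np.uint8);c[:a.shape[0],:a.shape[1]]=a;c[:b.shape[0],402:402+b.shape[1]]=b;cv2.imwrite("pics/cf.png",c)
```

```text
[1.000e-01 3.820e+01 1.106e+02] [-1.2  3.7 -1.6] 26.7
50.013519923903644 [0.7 0.1 0.4]
30.5833 [-0.  -0.8  0.2]
side pred [[337.0, 213.0], [362.0, 247.0], [328.0, 200.0]] wrist [[320.0, 43.0], [320.0, -126.0], [320.0, 107.0]]
```

View pics/cf.png

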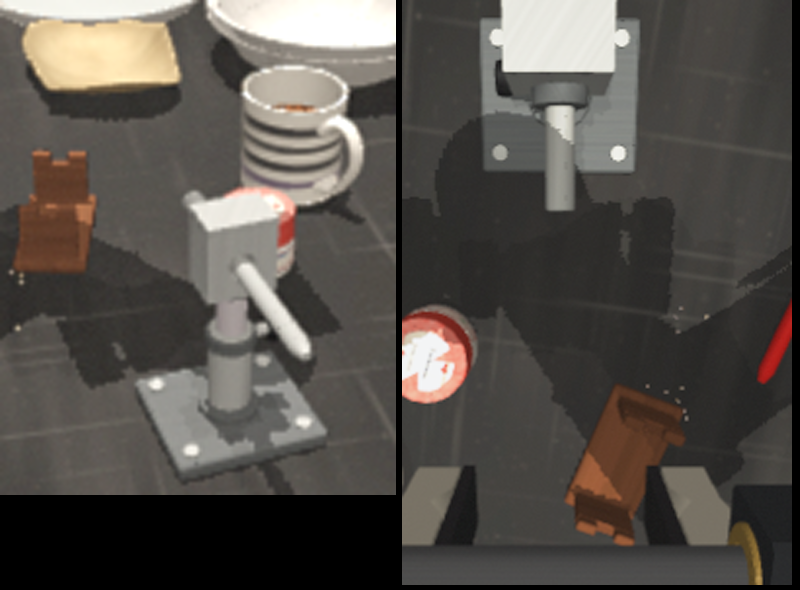

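The shank is right through the head. The tip, at (305,350) in the crop, is (362,246) in the full image, matching the prediction of (362,247). The collar sits against the head, the handle end is at row 107 as predicted, and the bystanders are in place.

```bash
python3 -c "
from plant import bot
print(bot.close_job())"
```

```text
the job is handed in; nothing more can be done
None
```

The cross-arm is through the eyelet with its collar against the head and the gripper clear of it. The mug, jar and tin were not touched, and I handed the job in at about 31 s; no verdict came back.

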